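# Lock the bonding jig's collar under its dust cover

## Task

The glued ring in the bonding jig has to be locked for curing. Lift the clear dust cover off the jig by its knob and set it down upright on the cork pad, then turn the jig's steel collar until its lug lines up with the locked mark (the small block with a white line at the jig's edge), no more and no less. Finally put the cover back on the jig, centred and standing flat, with the collar still on its mark; do not drop the cover, and leave the two jars and the wooden stick where they are.

Things in the scene. Friction and masses are not known exactly. Their poses are not given: they have to be found in the camera images.
- jig: Fixed bonding jig, lying on the mat; origin at the centre of its underside, on the collar's axis, z up. Grey base disc 188 mm across, 12 mm thick; on it an aluminium drum 84 mm across up to height 38 mm, carrying a glued black ring 72 mm across up to height 45 mm. Its x axis points from the centre to the locked mark.
- mark (a point): The locked mark: middle of the top of an aluminium block (18 x 14 mm, 20 mm high) with a white line, fixed at the base disc's edge, 103 mm from the collar's axis along the jig's x axis. The white line continues inwards on the disc.
- lug (a point): Middle of the top of the collar's lug: an upright steel tab 18 mm long radially (50 to 68 mm from the axis), 10 mm wide across, top 58 mm above the jig's underside; this point is 59 mm from the axis. It is on its mark when it lies on the straight line from the jig's centre to the mark.
- collar (a joint): Angle, rad, of the captive steel collar (ring 112 mm across, 12 mm wide, 14 to 32 mm above the jig's underside) about the jig's z axis; grows anticlockwise from above. 0: unlocked stop, 1.60: locked mark, 2.20: far stop. Lug's azimuth in the jig's frame = value minus 1.60. Needs about 2 N at the lug, stays where left. Starts at 0 to 0.7.
- cover: Loose clear dust cover, about 0.3 kg: upside-down round tub 166 mm across (160 inside), 66 mm high, grey rim; round grey knob on top in the middle, 30 mm across, 66 to 102 mm above the origin. Origin: centre of its lower rim, z up. It starts on the jig's base disc (12 mm above the jig's underside), over the collar.
- pad: Fixed square cork pad, 190 x 190 x 6 mm, lying on the mat; origin at the centre of its underside (top 6 mm above it). Room for the cover. Jig and pad may stand left and right or the other way round.
- jar_a: Loose closed jar, 48 mm across, 70 mm high, black cap; origin at the centre of its underside. Bystander.
- jar_b: Loose closed jar, 40 mm across, 85 mm high, white cap; origin at the centre of its underside. Bystander.
- stick: Loose wooden stirring stick, 150 x 18 x 4 mm, lying flat on the mat (mat 600 x 900 mm, its top 3 mm above the table); origin at the centre of its underside. Bystander.
Things that resemble listed ones, but are neither listed nor needed, are in the scene too. Of the things that look like the cover, the smaller one is meant.

How it is judged (in metres and radians):
On the way, in this order (a step that is already met when the one before it is completed fails the run):
1. the cover stands upright on the cork pad, released (horizontal distance between cover and pad below 0.045 m and z of cover in the frame of pad below 0.01 m and angle between cover's own z axis and vertical below 0.06 rad and contact force between the fingers and cover below 0.1 N and linear speed of cover below 0.02 m/s), for 0.2 s.
2. the collar stands on its locked mark, let go, while the cover is still on the pad (value of joint collar between 1.48 and 1.72 rad and velocity of joint collar between -0.05 and 0.05 rad/s and contact force between the fingers and jig below 0.1 N and horizontal distance between cover and pad below 0.045 m and z of cover in the frame of pad below 0.01 m and angle between cover's own z axis and vertical below 0.06 rad), for 0.3 s.
At the end, for the whole second after the job is handed in: The collar stands within 0.12 rad (7 degrees) of its locked mark (joint 1.48 to 1.72), and the cover is back on the jig: centred to 10 mm, standing flat on the base disc (rim 9 to 15 mm above the jig's underside, tilt under 0.04 rad), released and at rest (value of joint collar between 1.48 and 1.72 rad and horizontal distance between cover and jig below 0.01 m and z of cover in the frame of jig between 0.009 and 0.015 m and angle between cover's own z axis and vertical below 0.04 rad and linear speed of cover below 0.02 m/s and contact force between the fingers and cover below 0.1 N); the robot touches nothing.
It fails at once if the cover is dropped or thrown: it moves faster than 0.5 m/s with no finger touching it (contact force between the fingers and cover below 0.1 N and linear speed of cover above 0.5 m/s).
It fails at once if a jar or the stick is moved more than 20 mm or a jar is tipped (distance of any of jar_a, jar_b, stick from where it was at the start of the episode above 0.02 m or angle between any of jar_a, jar_b's own z axis and vertical above 0.3 rad).
It also fails if it takes over 72 s, if anything falls off the work surface, if the arm or the gripper's body presses on something with over 40 N, if the wrist force passes 120 N, or if a joint passes its speed limit or range.

## Robot

A 6-joint arm with a two-finger parallel gripper is mounted at the origin on the work surface. World frame = base frame: x ahead of the robot, y to its left, z up, the work surface at z = 0. Lengths are in mm, angles in rad, forces in N, time in s.
With the tool pointing down it reaches from about 275 to 750 mm from the base axis. Payload 10.2 kg.
Tool frame: the origin (TCP) lies where the fingers leave the gripper's body, on its centre line; the fingertips stand 73 mm ahead of it and the grasp point (between the pads) lies 54 mm ahead of it (robot.tip_extent is the distance from the TCP to the fingertips, in mm); z points along the fingers, y is the line along which they close (so a half turn about z gives the same grasp; the last joint's range is limited). The gripper opens to 85 mm and grips with 20 to 120 N. Pads are 22 mm wide; open, the fingers measure 114 mm over their backs; the gripper's body (76 mm by 85 mm) begins 54 mm behind the grasp point. The pads swing forward as they close: fully open they stand 13 mm farther back than shut.
Start: joints at [-1.339, 0.313, 1.498, -0, 1.331, -0.223], TCP at [230.612, -471.646, 303.894] pointing down, gripper open.
Joint ranges: [-2.94, 2.94], [-0.97, 2.17], [0.19, 2.56], [-1.23, 4.37], [0.02, 3.11], [-2.88, 2.88]. Speed limits (rad/s): [2.39, 2.39, 3.01, 3.14, 3.14, 3.14].

## Interface

Orientations are given as a unit quaternion [x, y, z, w].
In Python, from station import robot gives the robot as it stands.
- The arm moves only by the tool move_arm, never from a script. Its argument "plan" is a list of rows, each a list of 7 numbers: the shift along the tool's x, y, z in units of 0.025 m (1.0 is 0.025 m), then the turn, a rotation vector about the tool's x, y, z in units of 0.12 rad (1.0 is 0.12 rad), then the opening, from -1 (shut) to 1 (fully open). In form: [[dx, dy, dz, rx, ry, rz, jaw], ...]. A call has 1 to 10 rows; each row shifts and turns the commanded pose from where the row before left it, along the tool's axes as they then stand; what a row does not reach is not made up. A row lasts 1/8 s, in which the tool goes at most 62.5 mm and 10.7 degrees, less where a joint would pass 70% of its speed; a pose out of reach is approached as far as the arm can. A call with a number of a shift or a turn outside -1 to 1 is refused whole. A call with a gripper value outside its range is refused whole. The fingers move at their own pace and stop on an object; "force" is the grip in N (left out, the last holds). Time passes only in rows, so rows that do not move let the fingers close. It gives the time, the measured TCP pose, the force, the opening and the grip force at its end, in the units of the state.
- robot.get_state(): the state, without advancing time (a new reading comes with each control period).
- robot.grab_frame(name): name is "scene" or "top"; returns the picture (384x512x3 uint8, red, green, blue); there is no depth.
- robot.get_calibration(name): a dict with "vfov" (degrees; the focal length in pixels is half the picture's height over the tangent of half this angle, whatever the lens; pixels are square), "cx", "cy" (the principal point, pixels), "camera_from_world" (4x4, takes a point from world to camera coordinates). Camera axes: x right, y down, z forward; pixel columns grow to the right and rows downward; lengths in mm; the calibration is good to about 2 mm. A picture is of the moment at which its call begins. get_calibration takes no time and is no camera call.
- robot.hand_in(): hands the job in; it is judged then, once.
The state is a dict: "time": time; "q": joint angles; "qvel": joint speeds; "effort": joint torques, N m; "tool_pos": TCP position; "orientation": TCP orientation; "force": force on the tool from outside, world axes, zero at the start; "torque": the same for the moment, N m; "grip_width": finger opening in mm; "finger_force": force on a finger pad.
Only numpy, scipy, OpenCV 4.12 (cv2) and the standard library are available. Lean on these libraries where they do the work, as an engineer would, in place of code of your own. Each camera call takes 0.05 s, during which the arm holds its last target. There are 200 camera calls.

## Working session

There is one attempt and no reset: what is moved stays moved. The work goes in short steps, Python scripts to look and compute and a tool call to move; the robot and the scene stay as the last step left them, time stands still between calls to the robot, and variables do not carry over. Pictures are saved under pics/ and viewed, at most 10 in all, crops included, and the job is handed in when it is done.

Besides the shell and the picture viewer there is one more tool, called after "Call:" as a command line: name --pt "numbers of a row" for each row, then --argument value for the rest. move_arm: Moves the arm, as the interface text tells. Its arguments: {"type":"object","properties":{"plan":{"type":"array","items":{"type":"array","items":{"type":"number"}}},"force":{"type":"number"}},"required":["plan"]}

```bash
mkdir -p pics; python3 - <<'E'
from station import robot
import cv2,numpy as np
for n in("top","scene"):
    f=robot.grab_frame(n); cv2.imwrite(f"pics/{n}0.png",cv2.resize(f[:,:,::-1],(800,600),interpolation=cv2.INTER_CUBIC)); np.save(f"pics/{n}0.npy",f)
    print(n,{k:np.round(v,3).tolist() for k,v in robot.get_calibration(n).items()})
s=robot.get_state();print(s["time"],s["tool_pos"],s["orientation"],s["grip_width"])
E
```

```text
top {'vfov': 48.794, 'cx': 256.434, 'cy': 192.865, 'camera_from_world': [[0.017, -1.0, -0.015, 163.13], [-0.995, -0.015, -0.1, 646.129], [0.1, 0.017, -0.995, 1129.13], [0.0, 0.0, 0.0, 1.0]]}
scene {'vfov': 46.999, 'cx': 259.227, 'cy': 188.089, 'camera_from_world': [[-0.811, 0.585, -0.011, 453.05], [0.492, 0.671, -0.555, -382.759], [-0.318, -0.455, -0.832, 1617.669], [0.0, 0.0, 0.0, 1.0]]}
0.1 [ 230.56416403 -471.52435073  303.41584474] [ 9.74259575e-01  2.25428453e-01 -1.47254185e-06 -5.41523104e-04] 85.7656414389534
```

View pics/top0.png

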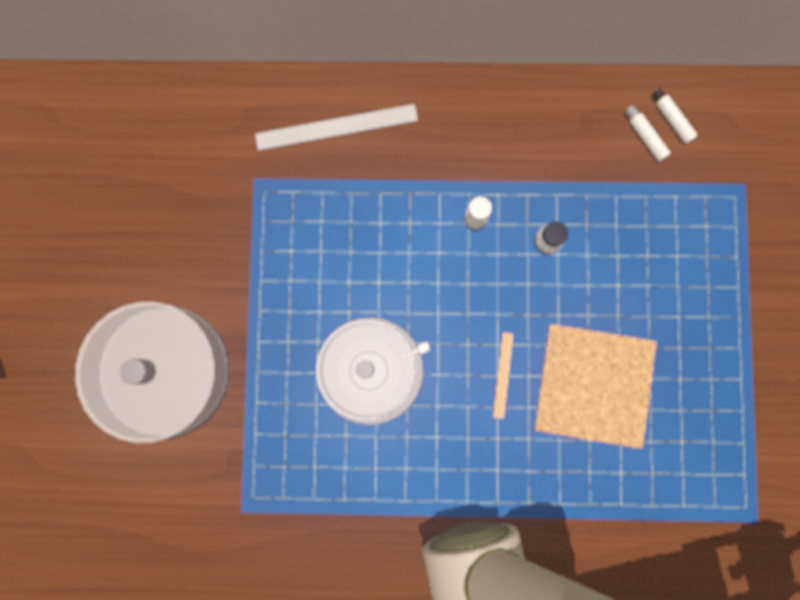

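View pics/scene0.png

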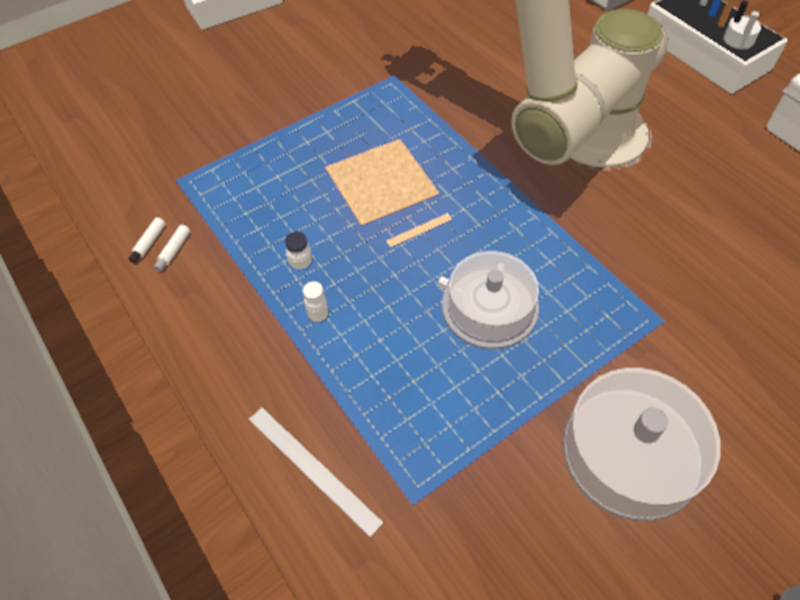

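The top view shows the jig with the small cover at (369,370) in the 800x600 picture, its knob at (365,370) and the mark at (424,348). The pad is at (597,386), the stick at (503,375) between them, and the jars are at (479,212) and (552,236). The scene view has the knob at (495,280) and the mark at (445,282); the big cover on the left in the top view is the decoy.

```bash
cat >h.py <<'E'
import numpy as np,cv2
from station import robot
def cam(n):
    c=robot.get_calibration(n);M=np.array(c["camera_from_world"]);return 192/np.tan(np.radians(c["vfov"])/2),c["cx"],c["cy"],M
def ray(n,u,v):
    f,cx,cy,M=cam(n);R=M[:3,:3];o=-R.T@M[:3,3];return o,R.T@np.array([(u-cx)/f,(v-cy)/f,1])
def onz(n,uv,z):
    o,d=ray(n,*uv);return (o+d*(z-o[2])/d[2])[:2]
def proj(n,p):
    f,cx,cy,M=cam(n);q=M[:3,:3]@np.array(p)+M[:3,3];return np.array([f*q[0]/q[2]+cx,f*q[1]/q[2]+cy])
def tri(a,b):
    (o1,d1),(o2,d2)=ray("top",*a),ray("scene",*b)
    s=np.linalg.lstsq(np.c_[d1,-d2],o2-o1,rcond=None)[0];p,q=o1+s[0]*d1,o2+s[1]*d2
    return (p+q)/2,np.linalg.norm(p-q)
def comp(mask,uv):
    """component nearest uv: centroid, area, contour"""
    n,l,s,c=cv2.connectedComponentsWithStats(mask.astype(np.uint8))
    i=1+np.argmin(np.hypot(*(c[1:]-uv).T)+1e3*(s[1:,4]<12));return c[i],s[i,4],(l==i).astype(np.uint8)
E
python3 - <<'E'
from h import *
S=1.5625
for n,k,j,p in(("top",(365,370),(369,370),(597,386)),("scene",(495,280),(491,300),(382,181))):
    f=np.load(f"pics/{n}0.npy").astype(int);hsv=cv2.cvtColor(f.astype(np.uint8),cv2.COLOR_RGB2HSV)
    u,v=np.array(k)/S;print(n,"knob row",f[int(v),int(u)-16:int(u)+17].mean(1).astype(int).tolist())
    print(f[int(v)-16:int(v)+17,int(u)].mean(1).astype(int).tolist())
    w=(hsv[...,1]<90)&(hsv[...,2]>90)
    c,a,m=comp(w,np.array(j)/S);print("jig",c,a,cv2.boundingRect(m))
    om=cv2.morphologyEx(m,cv2.MORPH_OPEN,cv2.getStructuringElement(cv2.MORPH_ELLIPSE,(21,21)))
    ct=max(cv2.findContours(om,0,1)[0],key=len);e=cv2.fitEllipse(ct);print("ell",e)
    if n=="top":
        print("jig z15",onz(n,e[0],15),"diam",max(e[1])*onz(n,(e[0][0]+1,e[0][1]),15)[1]-max(e[1])*onz(n,e[0],15)[1])
        rest=cv2.morphologyEx(m-cv2.dilate(om,np.ones((3,3))),cv2.MORPH_OPEN,np.ones((2,2)));print("mark",comp(rest,np.array((424,348))/S)[:2])
    o=(hsv[...,0]<25)&(hsv[...,1]>60)&(hsv[...,2]>150)
    c,a,m=comp(o,np.array(p)/S);r=cv2.minAreaRect(max(cv2.findContours(m,0,1)[0],key=len));print("pad",a,r,onz(n,r[0],9),[np.round(onz(n,q,9)).tolist() for q in cv2.boxPoints(r)])
    if n=="top":
        for nm,q,z in(("stick",(503,375),7),("jarb top",(479,208),88),("jara",(555,233),73)):print(nm,onz(n,np.array(q)/S,z))
E
```

```text
top knob row [229, 229, 230, 230, 231, 228, 219, 220, 227, 226, 213, 200, 196, 198, 199, 200, 202, 202, 203, 202, 198, 187, 196, 224, 235, 236, 236, 236, 235, 231, 223, 220, 228]
[230, 230, 232, 230, 223, 219, 225, 231, 234, 231, 219, 207, 200, 201, 201, 201, 202, 200, 200, 199, 199, 202, 213, 226, 234, 234, 234, 229, 222, 219, 226, 232, 231]
jig [235.61574729 236.87553041] 4242 (190, 187, 86, 94)
ell ((235.96888732910156, 237.04483032226562), (68.9916763305664, 69.46428680419922), 88.28572845458984)
jig z15 [521.75570142 228.21087015] diam -192.1608656639637
mark (array([273.25581395, 222.46511628]), np.int32(43))
pad 4731 ((381.0677795410156, 246.75271606445312), (69.74938201904297, 69.24004364013672), 8.61564826965332) [ 501.78516458 -172.45129237] [[421.0, -63.0], [610.0, -93.0], [583.0, -283.0], [396.0, -251.0]]
stick [517.55025943  -9.95847458]
jarb top [799.18573764  42.20258431]
jara [760.9698304  -89.26967096]
scene knob row [213, 213, 212, 216, 218, 218, 219, 219, 219, 215, 210, 179, 119, 143, 168, 179, 182, 179, 172, 175, 164, 161, 204, 218, 215, 213, 213, 212, 212, 212, 211, 209, 202]
[190, 190, 190, 190, 190, 191, 191, 193, 192, 185, 181, 181, 181, 182, 182, 182, 182, 162, 116, 117, 116, 116, 116, 129, 190, 223, 224, 223, 223, 223, 222, 223, 223]
jig [314.53292181 191.73104056] 3402 (274, 159, 98, 68)
ell ((314.0658264160156, 191.67701721191406), (62.53972244262695, 63.4069709777832), 172.0489501953125)
pad 2227 ((244.1896514892578, 115.22415161132812), (42.89562225341797, 60.722373962402344), 68.19859313964844) [ 502.86277627 -166.17863531] [[582.0, -275.0], [356.0, -249.0], [426.0, -60.0], [635.0, -92.0]]
```

```bash
python3 - <<'E'
from h import *
a=cv2.resize(np.load("pics/top0.npy")[185:285,190:290,::-1],(600,600),interpolation=cv2.INTER_CUBIC)[:, :400]
b=cv2.resize(np.load("pics/scene0.npy")[150:230,270:350,::-1],(600,600),interpolation=cv2.INTER_CUBIC)
a=cv2.resize(np.load("pics/top0.npy")[195:275,195:275,::-1],(400,400),interpolation=cv2.INTER_CUBIC)
b=cv2.resize(b,(400,400));cv2.imwrite("pics/crop0.png",np.hstack([a,b]))
E
```

```text
(no output)
```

View pics/crop0.png

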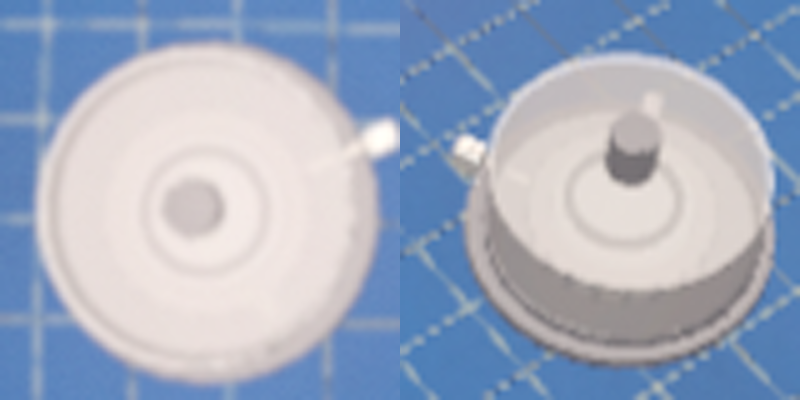

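The crop shows the top-view knob at about (233.2,236.2) px and the mark at (271.0,221.8). In the scene view the knob top is at about (316.8,176.2); the lug shows faintly through the cover behind the knob there.

```bash
python3 - <<'E'
from h import *
from scipy.spatial.transform import Rotation as R
print("knob tri",tri((233.2,236.2),(316.8,176.2)),"z117",onz("top",(233.2,236.2),117),onz("scene",(316.8,176.2),117))
print("mark",onz("top",(271.0,221.8),23))
j=onz("top",(235.97,237.04),15);m=onz("top",(271.0,221.8),23);print("dist",np.linalg.norm(m-j),"az",np.degrees(np.arctan2(*(m-j)[::-1])))
s=robot.get_state();print(R.from_quat(s["orientation"]).as_matrix().round(3),s["tool_pos"])
E
```

```text
knob tri (array([523.36719269, 229.8824153 , 113.17710645]), np.float64(2.327056362883711)) z117 [524.21693344 228.8083047 ] [524.53529836 232.51121635]
mark [565.12137707 132.12346675]
dist 105.41194570365514 az -65.71561420874214
[[ 0.898  0.439 -0.   ]
 [ 0.439 -0.898  0.001]
 [ 0.    -0.001 -1.   ]] [ 230.56416403 -471.52435073  303.41584474]
```

Call:
move_arm --pt "1 -1 0 0 0 0.95 1" --pt "1 -1 0 0 0 0.95 1" --pt "1 -1 0 0 0 0.95 1" --pt "1 -1 0 0 0 0.95 1" --pt "0.5 -1 0 0 0 0 1" --pt "0.5 -1 0 0 0 0 1" --pt "0.5 -1 0 0 0 0 1" --pt "0.5 -1 0 0 0 0 1" --pt "0.5 -1 0 0 0 0 1" --pt "0.5 -1 0 0 0 0 1"

```text
time: 1.35
tool_pos: [373.5, -197.8, 303.7]
orientation: [1.0, -0.001, -0.0, -0.0]
force: [0.3, -0.3, -0.3]
grip_width: 85.4
finger_force: 0.0
```

Call:
move_arm --pt "0.5 -1 0 0 0 0 1" --pt "0.5 -1 0 0 0 0 1" --pt "0.5 -1 0 0 0 0 1" --pt "0.5 -1 0 0 0 0 1" --pt "0.5 -1 0 0 0 0 1" --pt "0.5 -1 0 0 0 0 1" --pt "0.5 -1 0 0 0 0 1" --pt "0.5 -1 0 0 0 0 1" --pt "0.5 -1 0 0 0 0 1" --pt "0.5 -1 0 0 0 0 1"

```text
time: 2.6
tool_pos: [498.8, 52.0, 303.6]
orientation: [1.0, -0.001, -0.0, -0.0]
force: [0.0, -0.8, 0.2]
grip_width: 85.4
finger_force: 0.0
```

Call:
move_arm --pt "0.2 -1 0 0 0 0 0.6" --pt "0.2 -1 0 0 0 0 0.6" --pt "0.2 -1 0 0 0 0 0.6" --pt "0 -1 0 0 0 0 0.6" --pt "0 -1 0 0 0 0 0.6" --pt "0 -1 0 0 0 0 0.6" --pt "0 0 0 0 0 0 0.6" --pt "0 0 0 0 0 0 0.6"

```text
time: 3.6
tool_pos: [513.7, 200.5, 303.7]
orientation: [1.0, -0.001, -0.0, 0.0]
force: [-0.4, -0.2, -0.1]
grip_width: 68.1
finger_force: 0.0
```

Call:
move_arm --pt "0.2 -0.6 0.5 0 0 0 0.6" --pt "0.2 -0.56 1 0 0 0 0.6" --pt "0 0 1 0 0 0 0.6" --pt "0 0 1 0 0 0 0.6" --pt "0 0 1 0 0 0 0.6" --pt "0 0 0.7 0 0 0 0.6" --pt "0 0 0.5 0 0 0 0.6" --pt "0 0 0 0 0 0 0.6"

```text
time: 4.6
tool_pos: [523.6, 230.1, 160.4]
orientation: [1.0, -0.001, -0.001, 0.0]
force: [-1.0, 0.2, 0.7]
grip_width: 68.4
finger_force: 0.0
```

```bash
python3 - <<'E'
from h import *
im=[]
for n in("scene","top"):
    f=robot.grab_frame(n);np.save(f"pics/{n}1.npy",f)
    u,v=(316,180) if n=="scene" else (235,230)
    im.append(cv2.resize(f[v-60:v+40,u-50:u+50,::-1],(400,400),interpolation=cv2.INTER_CUBIC))
cv2.imwrite("pics/a1.png",np.hstack(im));print(robot.get_state()["tool_pos"])
E
```

```text
[524.03420737 230.17547666 161.80334239]
```

View pics/a1.png

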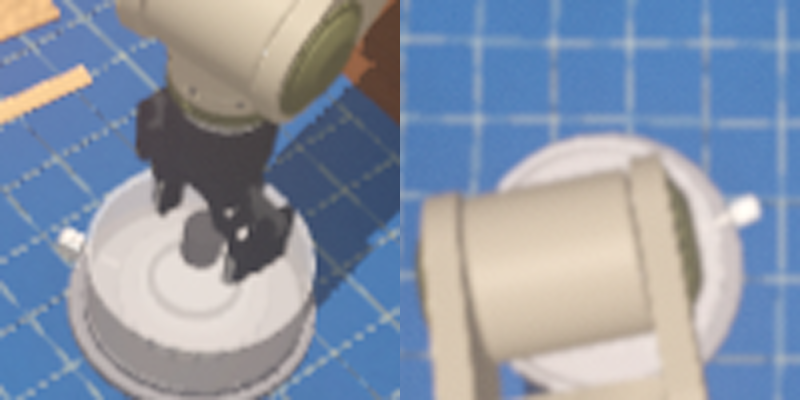

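The fingers straddle the knob (scene crop: knob at (205,240), fingers at (170,200) and (240,260)), so I close on it.

Call:
move_arm --pt "0 0 0 0 0 0 -1" --pt "0 0 0 0 0 0 -1" --pt "0 0 0 0 0 0 -1" --pt "0 0 0 0 0 0 -1" --pt "0 0 0 0 0 0 -1" --pt "0 0 0 0 0 0 -1" --pt "0 0 0 0 0 0 -1" --force 40

```text
time: 5.58
tool_pos: [523.9, 230.2, 162.0]
orientation: [1.0, -0.001, 0.0, -0.0]
force: [-1.2, -0.0, 6.6]
grip_width: 28.5
finger_force: 39.6
```

Call:
move_arm --pt "0 0 -0.3 0 0 0 -1" --pt "0 0 -0.6 0 0 0 -1" --pt "0 0 -0.8 0 0 0 -1" --pt "0 0 -0.8 0 0 0 -1" --pt "0 0 -0.8 0 0 0 -1" --pt "0 0 -0.5 0 0 0 -1" --pt "0 0 -0.2 0 0 0 -1" --pt "0 0 0 0 0 0 -1" --pt "0 0 0 0 0 0 -1"

```text
time: 6.7
tool_pos: [523.6, 230.0, 260.7]
orientation: [1.0, -0.001, -0.001, 0.0]
force: [-0.1, -0.3, -1.7]
grip_width: 28.5
finger_force: 39.7
```

```bash
python3 - <<'E'
from h import *
im=[]
for n in("scene","top"):
    f=robot.grab_frame(n);np.save(f"pics/{n}2.npy",f)
    u,v=(316,180) if n=="scene" else (235,230)
    im.append(cv2.resize(f[v-60:v+40,u-50:u+50,::-1],(400,400),interpolation=cv2.INTER_CUBIC))
cv2.imwrite("pics/a2.png",np.hstack(im));print(robot.get_state()["tool_pos"])
E
```

```text
[523.63904171 230.02618339 260.8144137 ]
```

View pics/a2.png

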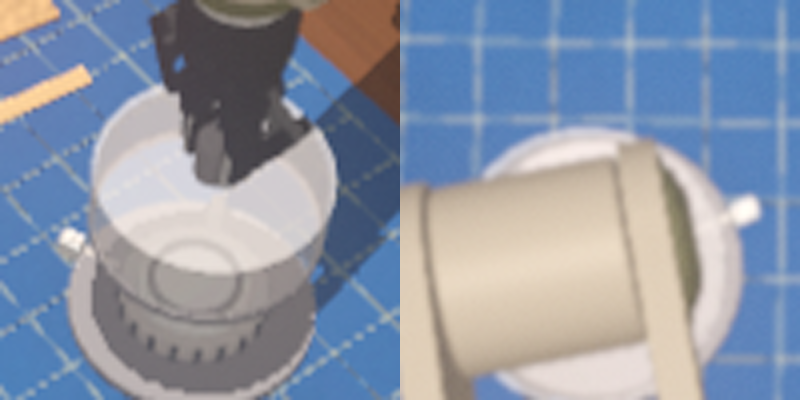

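The cover is lifted and level, clear of the jig. Now I carry it to the pad.

Call:
move_arm --pt "0 0.3 0 0 0 0 -1" --pt "0 0.6 0 0 0 0 -1" --pt "-0.1 0.9 0 0 0 0 -1" --pt "-0.1 0.9 0 0 0 0 -1" --pt "-0.1 0.9 0 0 0 0 -1" --pt "-0.1 0.9 0 0 0 0 -1" --pt "-0.1 0.9 0 0 0 0 -1" --pt "-0.1 0.9 0 0 0 0 -1" --pt "-0.1 0.9 0 0 0 0 -1" --pt "-0.1 0.9 0 0 0 0 -1"

```text
time: 8.05
tool_pos: [503.1, 26.0, 261.5]
orientation: [1.0, -0.001, 0.0, 0.0]
force: [-0.3, 0.1, -1.8]
grip_width: 28.8
finger_force: 39.7
```

Call:
move_arm --pt "0 0.9 0 0 0 0 -1" --pt "0 0.9 0 0 0 0 -1" --pt "0 0.9 0 0 0 0 -1" --pt "0 0.9 0 0 0 0 -1" --pt "0 0.9 0 0 0 0 -1" --pt "0 0.9 0 0 0 0 -1" --pt "0 0.9 0 0 0 0 -1" --pt "0 0.9 0 0 0 0 -1" --pt "0 0.5 0 0 0 0 -1" --pt "0 0.2 0 0 0 0 -1"

```text
time: 9.3
tool_pos: [503.0, -170.6, 261.4]
orientation: [1.0, -0.001, -0.0, -0.0]
force: [-1.1, 0.8, -1.2]
grip_width: 28.7
finger_force: 39.7
```

Call:
move_arm --pt "0 0 0.3 0 0 0 -1" --pt "0 0 0.7 0 0 0 -1" --pt "0 0 0.8 0 0 0 -1" --pt "0 0 0.8 0 0 0 -1" --pt "0 0 0.5 0 0 0 -1" --pt "0 0 0.3 0 0 0 -1" --pt "0 0 0.2 0 0 0 -1" --pt "0 0 0 0 0 0 -1"

```text
time: 10.3
tool_pos: [503.3, -169.9, 171.4]
orientation: [1.0, -0.001, 0.0, 0.0]
force: [0.0, 0.2, -1.8]
grip_width: 28.5
finger_force: 39.7
```

Call:
move_arm --pt "0 0 0.3 0 0 0 -1" --pt "0 0 0.12 0 0 0 -1" --pt "0 0 0.1 0 0 0 -1" --pt "0 0 0 0 0 0 -1" --pt "0 0 0 0 0 0 -1"

```text
time: 10.92
tool_pos: [503.3, -169.9, 158.5]
orientation: [1.0, -0.001, 0.0, 0.0]
force: [-0.4, 0.4, -2.4]
grip_width: 29.1
finger_force: 39.7
```

Call:
move_arm --pt "0 0 0.06 0 0 0 -1" --pt "0 0 0.04 0 0 0 -1" --pt "0 0 0 0 0 0 -1" --pt "0 0 0 0 0 0 -1"

```text
time: 11.42
tool_pos: [503.3, -170.0, 156.0]
orientation: [1.0, -0.001, 0.0, 0.0]
force: [-1.0, 0.1, 1.2]
grip_width: 29.1
finger_force: 40.1
```

Call:
move_arm --pt "0 0 0.04 0 0 0 -1" --pt "0 0 0 0 0 0 0" --pt "0 0 0 0 0 0 0.6" --pt "0 0 0 0 0 0 0.6" --pt "0 0 0 0 0 0 0.6" --pt "0 0 -0.3 0 0 0 0.6" --pt "0 0 -0.8 0 0 0 0.6" --pt "0 0 -1 0 0 0 0.6" --pt "0 0 -1 0 0 0 0.6" --pt "0 0 -0.7 0 0 0 0.6"

```text
time: 12.68
tool_pos: [503.4, -169.9, 251.6]
orientation: [1.0, -0.001, 0.001, 0.0]
force: [0.5, 0.2, 0.5]
grip_width: 68.4
finger_force: 0.0
```

```bash
python3 - <<'E'
from h import *
im=[]
for n in("scene","top"):
    f=robot.grab_frame(n);np.save(f"pics/{n}3.npy",f)
    u,v=(280,180) if n=="scene" else (235,237)
    r=40 if n=="top" else 60
    if n=="scene":u,v=305,180;r=50
    im.append(cv2.resize(f[v-r:v+r,u-r:u+r,::-1],(400,400),interpolation=cv2.INTER_CUBIC))
f=np.load("pics/scene3.npy")[60:190,180:353,::-1]
im.append(cv2.resize(f,(266,200)))
im[2]=cv2.copyMakeBorder(im[2],0,0,0,534,cv2.BORDER_CONSTANT)
cv2.imwrite("pics/a3.png",np.vstack([np.hstack(im[:2]),im[2]]))
E
```

```text
(no output)
```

View pics/a3.png

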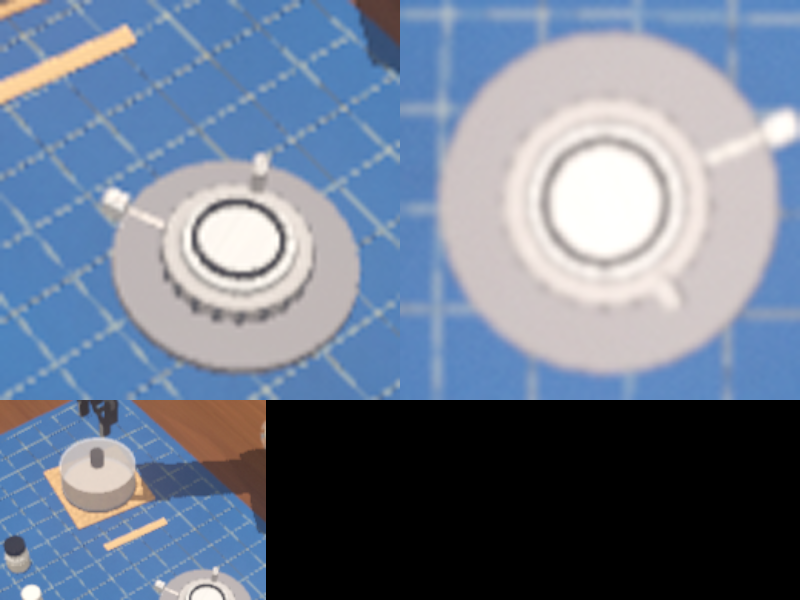

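The cover stands on the pad. The jig is visible: in the top view the lug is at about px (248.2,254.6), with the mark line running from crop (708,158) to (765,133); in the scene view the lug top is at about px (320.1,169.1).

```bash
python3 - <<'E'
from h import *
f=np.load("pics/top3.npy");h=cv2.cvtColor(f,cv2.COLOR_RGB2HSV)
c,a,m=comp(h[...,1]<70,(235,237));om=cv2.morphologyEx(m,cv2.MORPH_OPEN,cv2.getStructuringElement(cv2.MORPH_ELLIPSE,(21,21)))
e=cv2.fitEllipse(max(cv2.findContours(om,0,1)[0],key=len));j=onz("top",e[0],13);print("disc",e,j)
# black glued ring (outer edge z=48)
g=f.astype(int).mean(2);yy,xx=np.mgrid[:384,:512];d=np.hypot(xx-235.5,yy-237)
rm=((g<np.percentile(g[d<14],25))&(d<16)).astype(np.uint8)
er=cv2.fitEllipse(max(cv2.findContours(rm,0,1)[0],key=len));print("ring",er,onz("top",er[0],48))
er2=None
l,dv=tri((248.2,254.6),(320.1,169.1));lz=onz("top",(248.2,254.6),61);print("lug",l,dv,lz,onz("scene",(320.1,169.1),61))
q=lambda x,y:(195+(x-400+.5)/5-.5,197+(y+.5)/5-.5)
p1,p2,mk=onz("top",q(708,158),15),onz("top",q(765,133),15),onz("top",q(781,128),23)
az=lambda v:np.degrees(np.arctan2(v[1],v[0]))
print("line",p1,p2,az(p2-p1),"mark",mk)
for J in(j,onz("top",er[0],48)):print(J,"lug r,az",np.linalg.norm(lz-J),az(lz-J),az(onz("scene",(320.1,169.1),61)-J),"mark",np.linalg.norm(mk-J),az(mk-J),az(p1-J),az(p2-J))
E
```

```text
disc ((236.29605102539062, 236.98483276367188), (68.01483917236328, 68.57213592529297), 57.396785736083984) [521.92708814 227.43418854]
ring ((235.54409790039062, 236.85211181640625), (25.275476455688477, 25.59752655029297), 52.275577545166016) [522.39924894 227.27883587]
lug [475.15769147 193.15135994  67.82995365] 4.130660815623226 [476.34260278 191.94780467] [469.80758699 191.12184112]
line [547.0380462  172.68956334] [561.3592363  141.33749202] -65.44973876094548 mark [564.01381626 132.65907595]
[521.92708814 227.43418854] lug r,az 57.76875232511602 -142.10013287526644 -145.13456195161572 mark 103.69963669410625 -66.05545712522299 -65.3594234445875 -65.39229663470468
[522.39924894 227.27883587] lug r,az 58.047363598615775 -142.50742077063984 -145.49130896305857 mark 103.36668312883302 -66.25970236883872 -65.70802526112715 -65.61367784663831
```

Call:
move_arm --pt "-0.2 -0.5 0 0 0 0 0" --pt "-0.2 -1 0 0 0 0 0" --pt "-0.2 -1 0 0 0 0 0" --pt "-0.2 -1 0 0 0 0 0" --pt "-0.2 -1 0 0 0 0 0" --pt "-0.2 -1 0 0 0 0 0" --pt "0 -1 0 0 0 0 0" --pt "0 -1 0 0 0 0 0" --pt "0 -1 0 0 0 0 0" --pt "0 -1 0 0 0 0 0"

```text
time: 14.02
tool_pos: [472.6, 69.0, 249.0]
orientation: [1.0, -0.0, -0.001, -0.0]
force: [-0.7, 0.4, -0.1]
grip_width: 42.4
finger_force: 0.0
```

Call:
move_arm --pt "0 -1 0 0 0 0 0" --pt "0 -1 0 0 0 0 0" --pt "0 -1 0 0 0 0 0" --pt "0 -1 0 0 0 0 0" --pt "0 -0.9 0 0 0 0 0" --pt "0 0 1 0 0 -1 0" --pt "0 0 1 0 0 -1 0" --pt "0 0 0 0 0 -1 0" --pt "0 0 0 0 0 -1 0" --pt "0 0 0 0 0 -1 0"

```text
time: 15.28
tool_pos: [472.6, 190.5, 198.9]
orientation: [0.955, 0.297, -0.001, -0.0]
force: [0.2, 0.5, 0.1]
grip_width: 42.8
finger_force: 0.0
```

Call:
move_arm --pt "0 0 0.6 0 0 -0.45 0" --pt "0 0 0 0 0 0 0"

```text
time: 15.52
tool_pos: [472.4, 190.4, 183.5]
orientation: [0.947, 0.321, -0.002, -0.0]
force: [0.4, 0.3, -0.1]
grip_width: 42.8
finger_force: 0.0
```

Call:
move_arm --pt "0 0 0.8 0 0 0 0" --pt "0 0 0.8 0 0 0 0" --pt "0 0 0.6 0 0 0 0" --pt "0 0 0.3 0 0 0 0" --pt "0 0 0.24 0 0 0 0" --pt "0 0 0 0 0 0 0"

```text
time: 16.27
tool_pos: [473.7, 190.2, 116.4]
orientation: [0.947, 0.321, -0.0, -0.0]
force: [-0.1, -0.0, -0.6]
grip_width: 43.0
finger_force: 0.0
```

Call:
move_arm --pt "0 0 0 0 0 0 -1" --pt "0 0 0 0 0 0 -1" --pt "0 0 0 0 0 0 -1" --pt "0 0 0 0 0 0 -1" --pt "0 0 0 0 0 0 -1" --pt "0 0 0 0 0 0 -1" --force 25

```text
time: 17.02
tool_pos: [473.7, 190.3, 116.8]
orientation: [0.947, 0.321, 0.0, -0.0]
force: [-3.1, 1.5, 5.9]
grip_width: 9.3
finger_force: 26.9
```

Call:
move_arm --pt "0.0045 0.147 -0.04 0 0 -0.5 -1" --pt "0.0176 0.293 0 0 0 -1 -1" --pt "0.0176 0.293 0 0 0 -1 -1" --pt "0.0176 0.293 0 0 0 -1 -1" --pt "0.0176 0.293 0 0 0 -1 -1" --pt "0.0176 0.293 0 0 0 -1 -1" --pt "0.0176 0.293 0 0 0 -1 -1" --pt "0.0176 0.293 0 0 0 -1 -1" --pt "0.0176 0.293 0 0 0 -1 -1" --pt "0.0176 0.293 0 0 0 -1 -1"

```text
time: 18.27
tool_pos: [535.0, 168.8, 116.8]
orientation: [0.623, 0.782, -0.0, -0.002]
force: [-4.9, 10.1, 1.0]
grip_width: 9.5
finger_force: 25.9
```

Call:
move_arm --pt "0.0176 0.293 0 0 0 -1 -1" --pt "0.0045 0.147 0 0 0 -0.5 -1" --pt "0 0 0 0 0 0 -1" --pt "0 0 0 0 0 0 -1"

```text
time: 18.77
tool_pos: [545.3, 172.3, 116.8]
orientation: [0.552, 0.834, 0.0, -0.002]
force: [-3.9, 9.3, -0.2]
grip_width: 9.3
finger_force: 25.9
```

```bash
python3 - <<'E'
from h import *
s=robot.get_state();p=s["tool_pos"][:2]-np.array([522.3,227.5]);x,y=s["orientation"][:2]
print(np.linalg.norm(p),"az",np.degrees(np.arctan2(p[1],p[0])),"yaw-180",np.degrees(2*np.arctan2(y,x))-180,s["force"],s["tool_pos"])
E
```

```text
59.84172232879334 az -67.3749883691224 yaw-180 -66.96080031930745 [-3.94110196  9.33542079 -0.22183334] [545.32100884 172.26355476 116.81402604]
```

Call:
move_arm --pt "0 0.066 0 0 0 -0.22 -1" --pt "0 0 0 0 0 0 -1" --pt "0 0 0 0 0 0 0" --pt "0 0 0 0 0 0 0" --pt "0 0 0 0 0 0 0" --pt "0 0 0 0 0 0 0" --pt "0 0 -0.8 0 0 0 0" --pt "0 0 -1 0 0 0 0" --pt "0 0 -1 0 0 0 0" --pt "0 0 -1 0 0 0 0"

```text
time: 20.02
tool_pos: [547.8, 171.6, 213.2]
orientation: [0.541, 0.841, 0.0, 0.0]
force: [0.2, 0.6, -1.5]
grip_width: 42.6
finger_force: 0.0
```

Call:
move_arm --pt "-0.3 0 -1 0 0 1 0.6" --pt "-1 0 -1 0 0 1 0.6" --pt "-1 0 0 0 0 1 0.6" --pt "-1 0 0 0 0 1 0.6" --pt "-1 0 0 0 0 1 0.6" --pt "-1 0 0 0 0 1 0.6" --pt "-1 0 0 0 0 1 0.6" --pt "0 1 0 0 0 1 0.6" --pt "0 1 0 0 0 1 0.6" --pt "0 1 0 0 0 1 0.6"

```text
time: 21.28
tool_pos: [617.1, -20.3, 262.4]
orientation: [0.922, 0.387, 0.0, 0.0]
force: [-0.5, -0.1, -0.1]
grip_width: 68.1
finger_force: 0.0
```

```bash
python3 - <<'E'
from h import *
im=[]
for n in("scene","top"):
    f=robot.grab_frame(n);np.save(f"pics/{n}4.npy",f)
    u,v,r=(305,180,50) if n=="scene" else (235,237,40)
    im.append(cv2.resize(f[v-r:v+r,u-r:u+r,::-1],(400,400),interpolation=cv2.INTER_CUBIC))
g=np.zeros((200,800,3),np.uint8)
g[:,:266]=cv2.resize(f[170:300,330:503,::-1],(266,200)) 
g[:,266:532]=cv2.resize(np.load("pics/scene4.npy")[60:190,180:353,::-1],(266,200))
cv2.imwrite("pics/a4.png",np.vstack([np.hstack(im),g]))
E
```

```text
(no output)
```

View pics/a4.png

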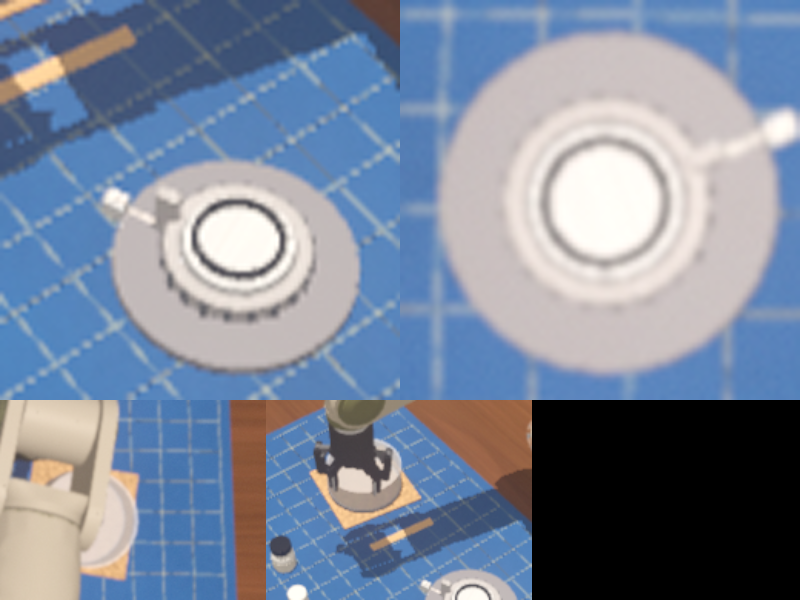

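The lug (top crop (708,152)) sits at the inner end of the white line, and the cover is still on the pad. I check the angle and compute the move to the knob.

```bash
python3 - <<'E'
from h import *
for a in(-72,-69,-65.7,-62,-59):
    t=np.radians(a);u=[]
    for r in(50,59,68):
        p=proj("top",(522.2+r*np.cos(t),227.4+r*np.sin(t),61));u.append(((p-[195,197]+.5)*5-.5+[400,0]).round(0).tolist())
    p=proj("scene",(522.2+59*np.cos(t),227.4+59*np.sin(t),61))
    print(a,u,"scene",((p-[255,130]+.5)*4-.5).round())
# bright lug pixels in the top view
f=np.load("pics/top4.npy").astype(int).mean(2);print(f[222:234,252:270].astype(int))
# knob: old grey pattern
f=np.load("pics/top3.npy");g=f.astype(int).mean(2)
print(proj("top",(503.4,-170,111)),g[236:258,364:392].astype(int)[::2])
E
```

```text
-72 [[693.0, 174.0], [709.0, 169.0], [725.0, 164.0]] scene [172. 186.]
-69 [[691.0, 169.0], [707.0, 163.0], [723.0, 158.0]] scene [170. 189.]
-65.7 [[689.0, 164.0], [705.0, 158.0], [720.0, 151.0]] scene [168. 192.]
-62 [[687.0, 159.0], [702.0, 151.0], [717.0, 143.0]] scene [165. 196.]
-59 [[684.0, 154.0], [699.0, 146.0], [714.0, 137.0]] scene [164. 199.]
[[188 196 198 199 199 199 198 198 199 199 199 198 199 196 196 213 238 247]
 [186 193 198 199 199 199 199 198 200 199 198 201 206 213 217 222 238 247]
 [199 195 197 200 201 206 203 201 202 206 209 215 220 229 229 221 228 241]
 [215 201 199 204 211 219 216 210 216 225 229 232 231 230 222 209 209 223]
 [226 213 210 217 223 229 226 221 231 238 240 235 225 215 208 197 188 190]
 [230 226 225 228 231 231 227 222 228 234 230 220 210 202 199 194 184 165]
 [225 229 232 232 229 222 216 209 211 215 212 205 201 201 199 199 187 163]
 [223 226 226 225 217 203 198 198 201 202 202 200 199 199 199 198 191 171]
 [222 221 217 212 202 191 191 196 198 199 199 199 199 200 199 199 194 180]
 [223 224 219 212 200 193 195 198 201 200 199 199 200 199 199 199 19
[... 773 characters left out ...]
225 225 224 225 225 224 225 224 224 223 223 224 224 224 216 187 131  78
   63  71  75  79  84  87  88  86  91  97]
 [226 226 226 226 226 225 225 225 225 224 224 223 224 223 217 192 133  74
   68  78  80  88  90  95  96  97 101 106]
 [226 226 226 225 225 226 225 225 226 226 225 224 225 224 217 189 131  75
   62  68  70  78  80  85  85  85  91  94]
 [226 225 225 226 226 225 225 225 226 226 227 226 225 225 218 198 160 126
  104  93  88  82  79  72  73  84 105 122]
 [227 227 226 225 225 225 224 224 225 225 226 225 225 225 223 221 217 210
  205 200 197 192 180 167 172 188 202 209]
 [226 224 224 224 224 224 225 225 226 225 224 224 223 223 223 223 224 225
  224 224 224 224 223 222 222 222 224 223]]
```

The lug is on its mark: by the robot's own pose it sits at about -65.5 degrees, against -65.6 for the line, and the pictures agree within about 2.5 degrees. Now I go back to the cover.

Call:
move_arm --pt "0 0 0 0 0 1 0.6" --pt "0 0 0 0 0 1 0.6" --pt "0 0 0 0 0 1 0.6" --pt "0 0 0 0 0 1 0.6" --pt "0 0 0 0 0 1 0.6" --pt "0 0 0 0 0 1 0.6" --pt "0 0 0 0 0 0.62 0.6"

```text
time: 22.25
tool_pos: [616.0, -19.4, 262.5]
orientation: [1.0, 0.002, -0.0, -0.0]
force: [0.0, -0.3, 0.3]
grip_width: 68.5
finger_force: 0.0
```

Call:
move_arm --pt "-0.7 0.9 0 0 0 0 0.6" --pt "-0.7 0.9 0 0 0 0 0.6" --pt "-0.7 0.9 0 0 0 0 0.6" --pt "-0.7 0.9 0 0 0 0 0.6" --pt "-0.7 0.9 0 0 0 0 0.6" --pt "-0.7 0.9 0 0 0 0 0.6" --pt "-0.35 0.58 0 0 0 0 0.6" --pt "0 0 0 0 0 0 0.6"

```text
time: 23.25
tool_pos: [503.2, -170.2, 262.5]
orientation: [1.0, 0.002, 0.0, -0.0]
force: [0.3, 0.3, -0.8]
grip_width: 68.4
finger_force: 0.0
```

Call:
move_arm --pt "0 0 0.8 0 0 0 0.6" --pt "0 0 0.9 0 0 0 0.6" --pt "0 0 0.9 0 0 0 0.6" --pt "0 0 0.8 0 0 0 0.6" --pt "0 0 0.5 0 0 0 0.6" --pt "0 0 0.32 0 0 0 0.6" --pt "0 0 0 0 0 0 0.6"

```text
time: 24.12
tool_pos: [503.6, -169.7, 156.8]
orientation: [1.0, 0.003, -0.0, -0.0]
force: [-0.0, -0.1, 0.8]
grip_width: 68.3
finger_force: 0.0
```

Call:
move_arm --pt "0 0 0 0 0 0 -1" --pt "0 0 0 0 0 0 -1" --pt "0 0 0 0 0 0 -1" --pt "0 0 0 0 0 0 -1" --pt "0 0 0 0 0 0 -1" --pt "0 0 0 0 0 0 -1" --force 40

```text
time: 24.88
tool_pos: [503.7, -170.0, 157.6]
orientation: [1.0, 0.002, 0.0, 0.0]
force: [-0.4, 1.1, 6.1]
grip_width: 28.9
finger_force: 39.5
```

Call:
move_arm --pt "0 0 -0.3 0 0 0 -1" --pt "0 0 -0.6 0 0 0 -1" --pt "0 0 -0.8 0 0 0 -1" --pt "0 0 -0.8 0 0 0 -1" --pt "0 0 -0.8 0 0 0 -1" --pt "0 0 -0.5 0 0 0 -1" --pt "0 0 -0.3 0 0 0 -1" --pt "0 0 0 0 0 0 -1"

```text
time: 25.88
tool_pos: [503.5, -169.9, 259.5]
orientation: [1.0, 0.002, 0.0, 0.0]
force: [0.3, -0.3, -2.5]
grip_width: 29.2
finger_force: 39.6
```

Call:
move_arm --pt "0 -0.3 0 0 0 0 -1" --pt "0 -0.6 0 0 0 0 -1" --pt "0.1 -0.9 0 0 0 0 -1" --pt "0.1 -0.9 0 0 0 0 -1" --pt "0.1 -0.9 0 0 0 0 -1" --pt "0.1 -0.9 0 0 0 0 -1" --pt "0.1 -0.9 0 0 0 0 -1" --pt "0.1 -0.9 0 0 0 0 -1" --pt "0.1 -0.9 0 0 0 0 -1" --pt "0.05 -0.9 0 0 0 0 -1"

```text
time: 27.12
tool_pos: [520.9, 34.4, 259.1]
orientation: [1.0, 0.003, -0.0, -0.0]
force: [0.5, -0.4, -2.5]
grip_width: 28.7
finger_force: 39.7
```

Call:
move_arm --pt "0 -0.9 0 0 0 0 -1" --pt "0 -0.9 0 0 0 0 -1" --pt "0 -0.9 0 0 0 0 -1" --pt "0 -0.9 0 0 0 0 -1" --pt "0 -0.9 0 0 0 0 -1" --pt "0 -0.9 0 0 0 0 -1" --pt "0 -0.9 0 0 0 0 -1" --pt "0 -0.8 0 0 0 0 -1" --pt "0 -0.5 0 0 0 0 -1" --pt "0 -0.26 0 0 0 0 -1"

```text
time: 28.38
tool_pos: [520.1, 229.8, 259.3]
orientation: [1.0, 0.003, -0.0, 0.0]
force: [-1.0, -0.1, -1.8]
grip_width: 28.7
finger_force: 39.7
```

Call:
move_arm --pt "0 0 0 0 0 0 -1" --pt "0 0 0 0 0 0 -1"

```text
time: 28.62
tool_pos: [520.4, 228.7, 259.4]
orientation: [1.0, 0.002, -0.0, 0.0]
force: [-0.1, -0.2, -2.4]
grip_width: 28.7
finger_force: 39.7
```

Call:
move_arm --pt "0.08 -0.02 0.3 0 0 0 -1" --pt "0 0 0.7 0 0 0 -1" --pt "0 0 0.7 0 0 0 -1" --pt "0 0 0.7 0 0 0 -1" --pt "0 0 0.6 0 0 0 -1" --pt "0 0 0.3 0 0 0 -1" --pt "0 0 0.2 0 0 0 -1" --pt "0 0 0.15 0 0 0 -1" --pt "0 0 0.05 0 0 0 -1" --pt "0 0 0 0 0 0 -1"

```text
time: 29.88
tool_pos: [522.3, 229.7, 167.1]
orientation: [1.0, 0.002, 0.0, -0.0]
force: [0.3, -0.4, -2.2]
grip_width: 28.6
finger_force: 39.7
```

Call:
move_arm --pt "0 0 0.08 0 0 0 -1" --pt "0 0 0.06 0 0 0 -1" --pt "0 0 0.04 0 0 0 -1" --pt "0 0 0 0 0 0 -1" --pt "0 0 0 0 0 0 -1"

```text
time: 30.5
tool_pos: [522.3, 229.7, 163.6]
orientation: [1.0, 0.002, 0.0, 0.0]
force: [-4.9, -2.7, 7.7]
grip_width: 28.8
finger_force: 40.9
```

Call:
move_arm --pt "0 0 0 0 0 0 0" --pt "0 0 0 0 0 0 0.6" --pt "0 0 0 0 0 0 0.6" --pt "0 0 0 0 0 0 0.6" --pt "0 0 -0.4 0 0 0 0.6" --pt "0 0 -0.8 0 0 0 0.6" --pt "0 0 -1 0 0 0 0.6" --pt "0 0 -1 0 0 0 0.6" --pt "0 0 -1 0 0 0 0.6" --pt "0 1 0 0 0 0 0.6"

```text
time: 31.75
tool_pos: [522.7, 205.4, 270.1]
orientation: [1.0, 0.003, 0.002, -0.0]
force: [0.1, -0.7, -0.6]
grip_width: 68.2
finger_force: 0.0
```

Call:
move_arm --pt "0 1 0 0 0 0 0.6" --pt "0 1 0 0 0 0 0.6" --pt "0 1 0 0 0 0 0.6" --pt "0 1 0 0 0 0 0.6" --pt "0 1 0 0 0 0 0.6" --pt "0 1 0 0 0 0 0.6" --pt "0 1 0 0 0 0 0.6" --pt "0 1 0 0 0 0 0.6" --pt "0 1 0 0 0 0 0.6" --pt "0 0 0 0 0 0 0.6"

```text
time: 33.0
tool_pos: [523.5, -21.4, 268.0]
orientation: [1.0, 0.001, 0.0, 0.0]
force: [-0.6, -0.0, 1.2]
grip_width: 68.0
finger_force: 0.0
```

```bash
python3 - <<'E'
from h import *
im=[]
for n in("scene","top"):
    f=robot.grab_frame(n);np.save(f"pics/{n}5.npy",f)
    u,v,r=(305,180,50) if n=="scene" else (235,237,40)
    im.append(cv2.resize(f[v-r:v+r,u-r:u+r,::-1],(400,400),interpolation=cv2.INTER_CUBIC))
cv2.imwrite("pics/a5.png",np.hstack(im))
E
```

```text
(no output)
```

View pics/a5.png

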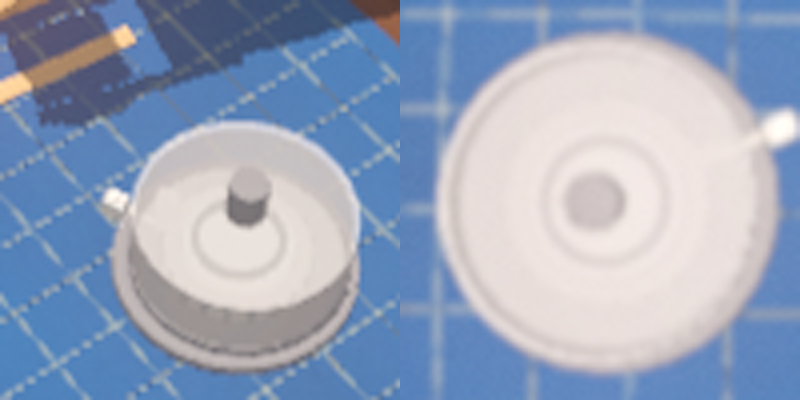

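The cover is back on the jig, flat: the top-crop knob at (596,201) gives about (522.6,227.2) mm, against the disc centre at (522.2,227.4). The lug is faintly visible in line with the white line.

```bash
python3 -c "
from station import robot
print(robot.hand_in())"
```

```text
the job is handed in; nothing more can be done
None
```

The job is handed in at about 33 s, with no verdict returned: by my last measurements the cover is back flat and centred to about 1 mm, the collar is within about 3 degrees of its mark, and the arm went nowhere near the jars or stick.

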